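# Sort the meal extras into their bays

### The arm

A 6-joint arm with a two-finger parallel gripper is mounted at the origin on the work surface. World frame = base frame: x ahead of the robot, y to its left, z up, the work surface at z = 0. Lengths are in m, angles in degrees, forces in N, time in s.
With the tool pointing down it reaches from about 0.35 to 0.725 m from the base axis. Payload 4.3 kg.
Tool frame: the origin (TCP) lies at the very end of the fingers, on their centre line; the grasp point (between the pads) lies 19 mm behind it; z points along the fingers, y is the line along which they close (so a half turn about z gives the same grasp; the last joint's range is limited). The gripper opens to 85 mm and grips with 20 to 120 N. Pads are 22 mm wide; open, the fingers measure 114 mm over their backs; the gripper's body (76 mm by 85 mm) begins 54 mm behind the grasp point. The pads swing forward as they close: fully open they stand 13 mm farther back than shut.
Start: joints at [-71.58, 21.618, 4.641, 73.018, 0, 83.68], TCP at [0.241, -0.522, 0.231] pointing down, gripper open.
Joint ranges: [-156.06, 156.06], [-48.1, 94.91], [-58.44, 69.94], [-101.28, 121.22], [-78.64, 73.56], [-180, 180]. Speed limits (degrees/s): [147.25, 147.25, 180, 180, 180, 180].

### API

Orientations are given as [roll, pitch, yaw] about the fixed x, y, z axes, in that order (R = Rz(yaw) Ry(pitch) Rx(roll)).
In Python, from rig import manip gives the robot as it stands. The module is installed in compiled form; this text tells all that it offers.
- The arm moves only by the tool carry_out, never from a script. Its argument "commands" is a list that holds one entry, the list of rows, each a list of 6 numbers: the shift along the tool's x, y, z in m, then the turn, a rotation vector about the tool's x, y, z in degrees. In form: [[[dx, dy, dz, wx, wy, wz], ...]]. A call has 1 to 20 rows; each row shifts and turns the commanded pose from where the row before left it, along the tool's axes as they then stand; what a row does not reach is not made up. A row lasts 1/8 s, in which the tool goes at most 62.5 mm and 10.7 degrees, less where a joint would pass 70% of its speed; a pose out of reach is approached as far as the arm can. A call with a gripper value outside its range is refused whole. "gripper" is the gripper's target within -1 to 1 (fully open at 1, half-way at 0, shut at -1), set as the call begins (left out, the last holds). The fingers move at their own pace and stop on an object; "grip_force" is the grip in N (left out, the last holds). Time passes only in rows, so rows that do not move let the fingers close. It gives the time, the measured TCP pose, the force, the opening and the grip force at its end, in the units of the state.
- manip.get_obs(): the state, without advancing time (a new reading comes with each control period).
- manip.camera(name): name is "side" or "top" or "wrist"; returns (picture, depth): 420x560x3 uint8, blue, green, red; 420x560 float32, m along the optical axis (not along the pixel's ray), 0 where there is no reading.
- manip.get_calibration(name): a dict with "camera_matrix" (3x3 intrinsics, pixels), "camera_from_world" (4x4, takes a point from world to camera coordinates). Camera axes: x right, y down, z forward; pixel columns grow to the right and rows downward; lengths in m; the calibration is good to about 2 mm. A picture is of the moment at which its call begins: read the wrist's pose just before it. get_calibration takes no time and is no camera call; for the wrist camera it gives the pose at the moment of the call.
- manip.job_done(): hands the job in; it is judged then, once.
The state is a dict: "time": time; "joint_pos": joint angles; "joint_vel": joint speeds; "joint_torque": joint torques, N m; "position": TCP position; "tool_rot": TCP orientation; "wrist_force": force on the tool from outside, world axes, zero at the start; "torque": the same for the moment, N m; "width": opening from 0.0 (shut) to 1.0 (fully open); "finger_force": force on a finger pad.
Only numpy, scipy, OpenCV 4.12 (cv2) and the standard library are available. Lean on these libraries where they do the work, as an engineer would, in place of code of your own. Each camera call takes 0.05 s, during which the arm holds its last target. There are 200 camera calls.

### The job

Sort the extras for the packed meals: put the two bread rolls in the slatted wooden crate, the two tins in the deep grey bin and the jar in the low steel tray. Only one thing may go in a bay, and each must end flat on the floor of its bay, right way up and let go. Leave the ramekin and the salt shaker where they stand.

Things in the scene. Friction and masses are not known exactly. Their poses are not given: they have to be found in the camera images.
- roll_a: A small crusty bread roll, oval, brown, 76 mm long (along its x), 52 mm wide (y), 44 mm high, domed top with three pale cuts, flat underside; rigid, about 60 g; sides nearly upright from 5 to 30 mm height, 50 mm across where gripped. Origin: centre of the underside, z up. roll_b is the same; either may go in either bay.
- roll_b: A small crusty bread roll, oval, brown, 76 mm long (along its x), 52 mm wide (y), 44 mm high, domed top with three pale cuts, flat underside; rigid, about 60 g; sides nearly upright from 5 to 30 mm height, 50 mm across where gripped. Origin: centre of the underside, z up. roll_a is the same; either may go in either bay.
- tin_a: A small plain metal food tin, upright cylinder 56 mm in diameter, 55 mm high, with a pull ring on its flat top; rigid, about 150 g. Origin: centre of the underside, z up. tin_b is the same; either may go in either bay.
- tin_b: A small plain metal food tin, upright cylinder 56 mm in diameter, 55 mm high, with a pull ring on its flat top; rigid, about 150 g. Origin: centre of the underside, z up. tin_a is the same; either may go in either bay.
- jar: A small closed glass jar with a black screw cap and a paper band, upright, 64 mm high: straight body 50 mm in diameter up to 44 mm, cap 46 mm in diameter from 48 to 64 mm; about 140 g. Origin: centre of the underside, z up.
- crate: The slatted light-wood crate, open at the top, 50 mm high (10 mm posts in the inside corners). 140 x 205 mm outside (205 along its y), walls and floor 5 mm. A cross wall at y = 0, 38 mm above the floor, makes two bays, each 95 mm (y) x 130 mm (x), centred at y = +50 and -50 mm. Origin: centre of underside; inner floor at z = 5 mm. Fixed, place and yaw vary.
- bin: The plain grey plastic bin, the deepest of the three, open at the top, 65 mm high. 140 x 205 mm outside (205 along its y), walls and floor 5 mm. A cross wall at y = 0, 51 mm above the floor, makes two bays, each 95 mm (y) x 130 mm (x), centred at y = +50 and -50 mm. Origin: centre of underside; inner floor at z = 5 mm. Fixed, place and yaw vary.
- tray: The low steel tray, the shallowest of the three, open at the top, 32 mm high. 140 x 205 mm outside (205 along its y), walls and floor 5 mm. A cross wall at y = 0, 23 mm above the floor, makes two bays, each 95 mm (y) x 130 mm (x), centred at y = +50 and -50 mm. Origin: centre of underside; inner floor at z = 5 mm. Fixed, place and yaw vary.
- ramekin: A bystander: an open white ceramic ramekin (small round dish), 66 mm across the rim, 38 mm high, empty, standing loose among the things to be sorted; to be left alone. Origin: centre of the underside.
- shaker: A bystander: a small domed steel salt shaker, 42 mm in diameter, 74 mm high, standing loose towards the back of the table; to be left alone. Origin: centre of the underside.
Things that resemble listed ones, but are neither listed nor needed, are in the scene too. What is shaped like the tin_a but blue or yellow is not meant.

How it is judged:
By the outcome, as a careful person would: the job done as asked, in the order asked, and still so for the second after the job is handed in, with the robot touching nothing.
It also fails if it takes over 120 s, if anything falls off the work surface, if the arm or the gripper's body presses on something with over 40 N, if the wrist force passes 120 N, or if a joint passes its speed limit or range.

## Working session

There is one attempt and no reset: what is moved stays moved. The work goes in short steps, Python scripts to look and compute and a tool call to move; the robot and the scene stay as the last step left them, time stands still between calls to the robot, and variables do not carry over. Pictures are saved under pics/ and viewed, at most 14 in all, crops included, and the job is handed in when it is done.

Besides the shell and the picture viewer there is one more tool, called after "Call:" by a JSON object that holds its "fn" and its "kwargs", one argument or row to a line. carry_out: Moves the arm, as the interface text tells. Its arguments: {"type":"object","properties":{"commands":{"type":"array"},"gripper":{"type":"number"},"grip_force":{"type":"number"}},"required":["commands"]}

```bash
mkdir -p pics; python3 - <<'E'
from rig import manip
import cv2,numpy as np
o=manip.get_obs();print(o)
for n in("top","side"):
    p,d=manip.camera(n);cv2.imwrite(f"pics/{n}0.png",p);np.savez(f"{n}0.npz",p=p,d=d)
    print(manip.get_calibration(n))
E
```

```text
{'time': 0.0, 'joint_pos': array([-7.15806293e+01,  2.16659605e+01,  4.56131505e+00,  7.30159714e+01,
       -1.06080459e-03,  8.36816455e+01]), 'joint_vel': array([ 0.1230671 ,  0.00244907, -0.06543961,  0.00240855, -0.03019854,
        0.01323742]), 'joint_torque': array([ 1.39428015e-03, -4.63603234e+01,  2.69876862e+01,  2.07111414e-02,
        1.71421939e-04,  8.51714432e-07]), 'position': array([ 0.24042243, -0.52160413,  0.23030942]), 'tool_rot': array([-1.79879999e+02, -1.22198427e-02,  2.47377135e+01]), 'wrist_force': array([-0.09187147,  0.925724  ,  0.02838679]), 'torque': array([-0.01966711,  0.03327795, -0.00467468]), 'finger_force': 0.0, 'width': 1.0021899464688204}
{'camera_matrix': array([[483.91911745,   0.        , 280.98799504],
       [  0.        , 483.91911745, 215.69562877],
       [  0.        ,   0.        ,   1.        ]]), 'camera_from_world': array([[-0.01932297, -0.99961956, -0.01968139,  0.01377473],
       [-0.98817894,  0.02208872, -0.1517052 ,  0.52136034],
       [ 0.15208222,  0.01651734, -0.98822982,  0.99918724],
       [ 0.        ,  0.        ,  0.        ,  1.        ]])}
{'camera_matrix': array([[405.40274119,   0.        , 282.44316846],
       [  0.        , 405.40274119, 210.95572683],
       [  0.        ,   0.        ,   1.        ]]), 'camera_from_world': array([[-0.83052286, -0.55694138, -0.0069344 ,  0.44430359],
       [-0.42572497,  0.64277962, -0.63686153,  0.22609755],
       [ 0.35915183, -0.52597591, -0.77094702,  0.78150182],
       [ 0.        ,  0.        ,  0.        ,  1.        ]])}
```

View pics/top0.png

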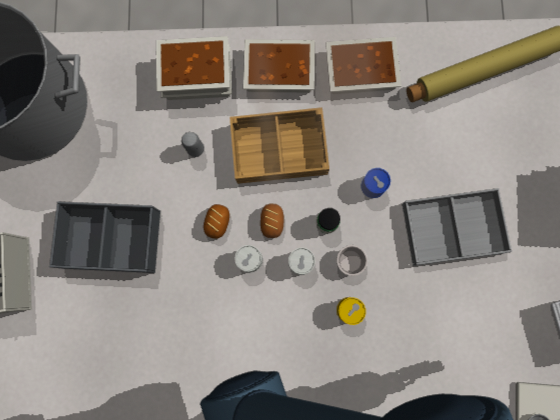

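View pics/side0.png

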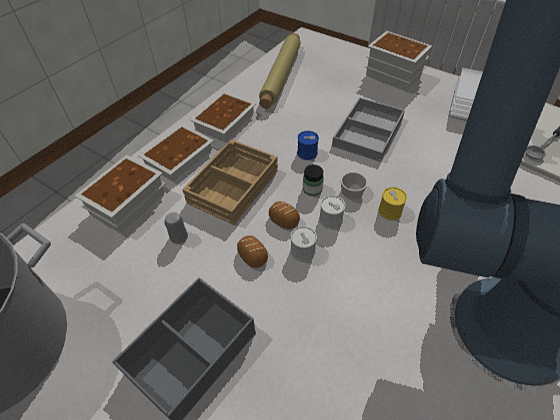

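The top view shows the rolls at (217,221) and (272,220), the plain tins at (248,260) and (301,262), and the jar at (329,219). The crate is at (280,145), the bin at (105,238), the tray at (457,228), the ramekin at (351,262) and the shaker at (192,144). The blue and yellow tins are decoys. The side view agrees with this. Next I'll measure positions from the depth image.

```bash
cat > h.py <<'E'
import numpy as np,cv2
from rig import manip
def cloud(n,d,cal=None):
    c=cal or manip.get_calibration(n);K=c["camera_matrix"];T=np.linalg.inv(c["camera_from_world"])
    v,u=np.mgrid[:d.shape[0],:d.shape[1]]
    P=np.stack([(u-K[0,2])/K[0,0]*d,(v-K[1,2])/K[1,1]*d,d],-1)
    return P@T[:3,:3].T+T[:3,3]
def rect(W,m):
    xy=(W[m][:,:2]*1000).astype(np.float32);r=cv2.minAreaRect(xy)
    return np.round(r[0],1),np.round(r[1],1),round(r[2],1)
E
python3 - <<'E'
from h import *
d=np.load("top0.npz")["d"];W=cloud("top",d);z=W[...,2]
print("table",np.median(z[280:300,200:300]))
n,l,s,c=cv2.connectedComponentsWithStats(((z>.008)&(d>0)).astype(np.uint8),connectivity=4)
for i in range(1,n):
    if s[i,4]<80 or s[i,4]>9000:continue
    m=l==i;h=z[m].max();t=m&(z>np.percentile(z[m],97)-.012)
    print(np.round(c[i]),s[i,4],"h",round(h*1000),"top",rect(W,t),"all",rect(W,m))
E
```

```text
table 0.00046890353494422055
[485.  65.] 3925 h 62 top (array([ 854.7, -461.7]), array([ 46.8, 365. ]), 20.0) all (array([ 855.1, -462.4]), array([ 56.5, 369.7]), 20.2)
[193.  68.] 4401 h 79 top (array([861. , 192.2]), array([122.6, 160. ]), 1.4) all (array([860.6, 192.1]), array([123.6, 159.9]), 1.2)
[362.  65.] 3693 h 44 top (array([ 866.1, -188. ]), array([122. , 161.3]), 3.0) all (array([ 866.1, -188. ]), array([122. , 161.3]), 3.0)
[278.  65.] 3651 h 44 top (array([870.6,   2.6]), array([159.8, 122.3]), 87.3) all (array([870.6,   2.6]), array([159.8, 122.3]), 87.3)
[278. 143.] 2066 h 58 top (array([682.3,   5.8]), array([142.4, 205.3]), 4.7) all (array([682.1,   5.9]), array([142.8, 205.5]), 4.6)
[191. 143.] 390 h 78 top (array([686.9, 197.5]), array([34. , 35.3]), 0.7) all (array([686.4, 197.1]), array([36.5, 37.2]), 57.9)
[375. 182.] 639 h 59 top (array([ 591.1, -202.2]), array([54.2, 54.3]), 87.8) all (array([ 591.1, -202.2]), array([54.2, 54.3]), 87.8)
[458. 224.] 1692 h 38 top (array([ 493. , -373.5]), array([140.1, 206.7]), 6.6) all (array([ 493. , -373.5]), array([140.2, 
[... 913 characters left out ...]
 array([63.8, 63.5]), 88.5)
[301. 260.] 561 h 62 top (array([425. , -37.3]), array([54.2, 54.3]), 88.7) all (array([425. , -37.3]), array([54.2, 54.3]), 88.7)
[351. 310.] 625 h 59 top (array([ 319.8, -138. ]), array([54.1, 54.6]), 20.9) all (array([ 319.8, -138. ]), array([54.1, 54.6]), 20.9)
[556. 312.] 153 h 42 top (array([ 311.9, -569.2]), array([ 9.2, 33. ]), 83.3) all (array([ 298.5, -572.1]), array([62.6, 12.2]), 1.3)
[332. 404.] 7445 h 757 top (array([ 285.2, -121. ]), array([62.1,  9.3]), 89.8) all (array([230.2, -13.1]), array([ 50.4, 300.8]), 18.0)
[537. 401.] 1584 h 33 top (array([ 126.6, -518.3]), array([88.6, 71.9]), 86.6) all (array([ 125.9, -517.6]), array([89.3, 73.1]), 84.8)
```

```bash
cat >> h.py <<'E'
def go(x,y,z,yaw=None,n=None):
    "print the repeated row (tool axes; mm in) that brings a downward tool from here to x,y,z,yaw"
    o=manip.get_obs();p=o["position"]*1000;a=o["tool_rot"][2];t=np.radians(a)
    w=0 if yaw is None else -((yaw-a+180)%360-180)   # tool z points down
    dx,dy=x-p[0],y-p[1];D=complex(np.cos(t)*dx+np.sin(t)*dy,np.sin(t)*dx-np.cos(t)*dy)
    n=n or int(max(np.ceil(abs(w)/10),np.ceil(np.hypot(abs(D),z-p[2])/42),1))
    d=D/sum(np.exp(1j*np.radians(w/n)*k) for k in range(n))
    print("at",np.round(p,1),round(a,1),"| n",n,"row",np.round([d.real/1e3,d.imag/1e3,(p[2]-z)/n/1e3],4),"wz",round(w/n,2))
E
python3 - <<'E'
from h import *
f=np.load("top0.npz");W=cloud("top",f["d"]);z=W[...,2];d=f["d"]
n,l,s,c=cv2.connectedComponentsWithStats(((z>.008)&(d>0)).astype(np.uint8),connectivity=4)
for v,u in((220,271),(221,216)):
    m=l==l[v,u];xy=W[m][:,:2];C=np.cov(xy.T);e,V=np.linalg.eigh(C);print(xy.mean(0),np.degrees(np.arctan2(V[1,1],V[0,1])),np.sqrt(e)*4000)
go(515,25,200)
E
```

```text
[0.51216669 0.02444288] 177.17476545155532 [52.68831142 77.63102086]
[0.51387028 0.14408076] 163.54405991437557 [52.72053068 77.77536913]
at [ 240.5 -521.7  230.4] 24.7 | n 15 row [ 0.0319 -0.0254  0.002 ] wz 0.0
```

Call:
{"fn": "carry_out", "kwargs": {
  "commands": [
    [[0.0319,-0.0254,0.002,0,0,0],[0.0319,-0.0254,0.002,0,0,0],[0.0319,-0.0254,0.002,0,0,0],[0.0319,-0.0254,0.002,0,0,0],[0.0319,-0.0254,0.002,0,0,0],[0.0319,-0.0254,0.002,0,0,0],[0.0319,-0.0254,0.002,0,0,0],[0.0319,-0.0254,0.002,0,0,0],[0.0319,-0.0254,0.002,0,0,0],[0.0319,-0.0254,0.002,0,0,0],[0.0319,-0.0254,0.002,0,0,0],[0.0319,-0.0254,0.002,0,0,0],[0.0319,-0.0254,0.002,0,0,0],[0.0319,-0.0254,0.002,0,0,0],[0.0319,-0.0254,0.002,0,0,0],[0,0,0,0,0,-10],[0,0,0,0,0,-10],[0,0,0,0,0,-10],[0,0,0,0,0,-10],[0,0,0,0,0,-10]]
  ],
  "gripper": 1,
  "grip_force": 30
}}

```text
time: 2.6
position: [0.5153, 0.0241, 0.2008]
tool_rot: [-179.9, 0.0, 75.1]
wrist_force: [-0.7, 0.9, 0.1]
width: 1.001
finger_force: 0.0
```

Call:
{"fn": "carry_out", "kwargs": {
  "commands": [
    [[0,0,0,0,0,-10],[0,0,0,0,0,-10],[0,0,0,0,0,-10],[0,0,0,0,0,-10],[0,0,0,0,0,-10],[0,0,0,0,0,-10],[0,0,0,0,0,-10],[0,0,0,0,0,-10],[0,0,0,0,0,-10],[0,0,0,0,0,-10],[0,0,0,0,0,-2],[0,0,0,0,0,0]]
  ]
}}

```text
time: 4.1
position: [0.5156, 0.024, 0.201]
tool_rot: [-180.0, -0.0, 176.6]
wrist_force: [0.8, -1.9, -0.1]
width: 0.997
finger_force: 0.0
```

```bash
python3 - <<'E'
from h import *
cal=manip.get_calibration("wrist");p,d=manip.camera("wrist");cv2.imwrite("pics/w1.png",p)
W=cloud("wrist",d,cal);z=W[...,2]
print("table",np.percentile(z[d>0],[5,30,50]))
n,l,s,c=cv2.connectedComponentsWithStats(((z>.01)&(d>0)&(z<.1)).astype(np.uint8),connectivity=4)
for i in range(1,n):
    if s[i,4]>300:
        m=l==i;xy=W[m][:,:2];e,V=np.linalg.eigh(np.cov(xy.T));print(np.round(c[i]),s[i,4],rect(W,m),np.degrees(np.arctan2(V[1,1],V[0,1])),z[m].max())
go(514,25,100,177)
E
```

```text
table [-1.01198717e-03  1.15270537e-05  7.39333104e-04]
[192.  79.] 4926 (array([422.2, -39.5]), array([55.2, 55.3]), 63.6) 79.87214084787091 0.05695531590339581
[340.  80.] 4663 (array([430.1,  72.3]), array([55.3, 55.5]), 64.8) 98.16089814025574 0.05748342977300758
[59. 87.] 3943 (array([ 422. , -146.4]), array([64.8, 65.1]), 32.8) 88.1414394826539 0.040441641321187105
[415. 175.] 4497 (array([513.4, 142.5]), array([49. , 74.7]), 71.8) 161.6490594933909 0.0463329646735306
[280. 181.] 4006 (array([512.9,  22.6]), array([50.8, 75.2]), 88.0) 177.5586971663687 0.046465995576906505
[555. 179.] 459 (array([518.8, 274.5]), array([ 4.1, 51.2]), 86.2) 176.5398401485436 0.028977799764039025
[138. 191.] 3921 (array([507.3, -97.6]), array([48. , 47.7]), 84.4) 120.785329591867 0.06646643509683442
[ 43. 279.] 4461 (array([ 588.9, -205.2]), array([56.2, 55. ]), 89.3) 122.56694720122583 0.05692306081352061
[277. 338.] 12282 (array([679.2,   3. ]), array([141.6, 205.7]), 4.5) 107.90685862004027 0.0522864989719084
[467. 331.] 675 (array([670.7, 200.9]), array([27.7,  7.9]), 67.3) 75.67684104442961 0.07009746650897553
at [515.6  24.  201.1] 176.6 | n 3 row [0.0006 0.0003 0.0337] wz -0.12
```

View pics/w1.png

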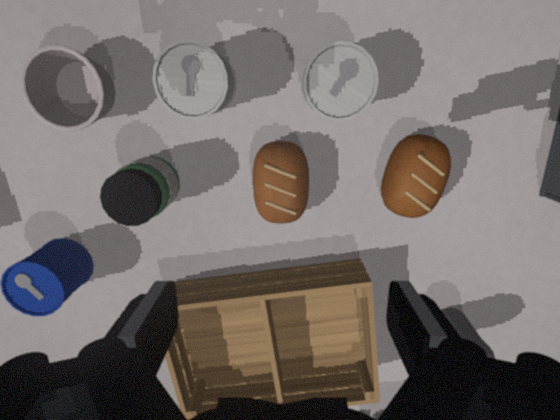

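The wrist view shows roll_b at (280,181), roll_a at (415,175), the tins at (192,80) and (340,80), and the jar at (138,191). These positions agree with the top view to within 3 mm. I'm descending on roll_b.

```bash
python3 -c "
from h import *
go(513,23.3,5,177.5,7)"
```

```text
at [515.6  24.  201.1] 176.6 | n 7 row [ 0.0004 -0.0001  0.028 ] wz -0.12
```

Call:
{"fn": "carry_out", "kwargs": {
  "commands": [
    [[0.0026,0,0.03,0,0,-0.9],[0,-0.0006,0.04,0,0,0],[0,0,0.04,0,0,0],[0,0,0.04,0,0,0],[0,0,0.025,0,0,0],[0,0,0.015,0,0,0],[0,0,0.006,0,0,0],[0,0,0,0,0,0]]
  ]
}}

```text
time: 5.15
position: [0.5136, 0.0235, 0.0056]
tool_rot: [-180.0, 0.0, 177.6]
wrist_force: [0.7, 0.2, -0.4]
width: 0.999
finger_force: 0.0
```

Call:
{"fn": "carry_out", "kwargs": {
  "commands": [
    [[0,0,0,0,0,0],[0,0,0,0,0,0],[0,0,0,0,0,0],[0,0,0,0,0,0],[0,0,0,0,0,0],[0,0,0,0,0,0],[0,0,0,0,0,0],[0,0,0,0,0,0]]
  ],
  "gripper": -1,
  "grip_force": 30
}}

```text
time: 6.15
position: [0.5141, 0.0235, 0.0062]
tool_rot: [-180.0, 0.1, 177.6]
wrist_force: [-0.0, -0.2, 6.3]
width: 0.576
finger_force: 32.3
```

Call:
{"fn": "carry_out", "kwargs": {
  "commands": [
    [[0,0,-0.015,0,0,0],[0,0,-0.025,0,0,0],[0,0,-0.03,0,0,0],[0,0,-0.03,0,0,0],[0,0,-0.03,0,0,0],[0,0,0,0,0,0]]
  ]
}}

```text
time: 6.9
position: [0.5152, 0.0234, 0.1382]
tool_rot: [-180.0, 0.3, 177.6]
wrist_force: [0.2, -0.9, -1.3]
width: 0.582
finger_force: 31.6
```

```bash
python3 -c "
from h import *
go(684,-46,135,94.6)"
```

```text
at [515.2  23.4 138.2] 177.6 | n 9 row [-0.0212  0.0064  0.0004] wz 9.23
```

Call:
{"fn": "carry_out", "kwargs": {
  "commands": [
    [[-0.0212,0.0064,0,0,0,9.23],[-0.0212,0.0064,0,0,0,9.23],[-0.0212,0.0064,0,0,0,9.23],[-0.0212,0.0064,0,0,0,9.23],[-0.0212,0.0064,0,0,0,9.23],[-0.0212,0.0064,0,0,0,9.23],[-0.0212,0.0064,0,0,0,9.23],[-0.0212,0.0064,0,0,0,9.23],[-0.0212,0.0064,0,0,0,9.23],[0,0,0,0,0,0],[0,0,0,0,0,0]]
  ]
}}

```text
time: 8.28
position: [0.6808, -0.0456, 0.1342]
tool_rot: [-179.9, -0.1, 94.7]
wrist_force: [-0.4, -0.7, -0.8]
width: 0.577
finger_force: 31.6
```

```bash
python3 - <<'E'
from h import *
cal=manip.get_calibration("wrist");p,d=manip.camera("wrist");cv2.imwrite("pics/w2.png",p)
go(684,-46,12,94.6,1)
E
```

```text
at [680.9 -45.4 134.6] 94.7 | n 1 row [-0.0008  0.003   0.1226] wz 0.08
```

View pics/w2.png

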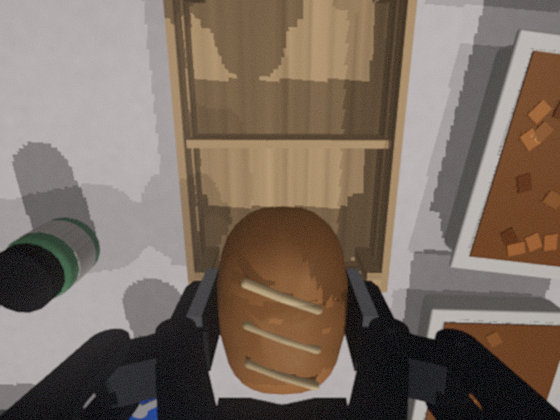

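The roll is held centrally above the lower bay. The cross wall runs at row 143 and the side walls are near columns 190 and 387. Lowering now.

Call:
{"fn": "carry_out", "kwargs": {
  "commands": [
    [[-0.0008,0.003,0.02,0,0,0],[0,0,0.03,0,0,0],[0,0,0.03,0,0,0],[0,0,0.02,0,0,0],[0,0,0.012,0,0,0],[0,0,0.006,0,0,0],[0,0,0.004,0,0,0],[0,0,0,0,0,0]]
  ]
}}

```text
time: 9.32
position: [0.6852, -0.0468, 0.0137]
tool_rot: [180.0, 0.0, 94.6]
wrist_force: [-0.1, 0.2, -0.8]
width: 0.577
finger_force: 31.5
```

Call:
{"fn": "carry_out", "kwargs": {
  "commands": [
    [[0,0,0.0022,0,0,0],[0,0,0,0,0,0],[0,0,0,0,0,0]]
  ]
}}

```text
time: 9.7
position: [0.685, -0.0469, 0.0113]
tool_rot: [180.0, 0.0, 94.6]
wrist_force: [0.2, 0.8, 0.1]
width: 0.578
finger_force: 31.6
```

Call:
{"fn": "carry_out", "kwargs": {
  "commands": [
    [[0,0,0,0,0,0],[0,0,0,0,0,0],[0,0,0,0,0,0],[0,0,0,0,0,0],[0,0,-0.01,0,0,0],[0,0,-0.03,0,0,0],[0,0,-0.03,0,0,0],[0,0,-0.03,0,0,0],[0,0,-0.03,0,0,0],[0,0,0,0,0,0]]
  ],
  "gripper": 0.5
}}

```text
time: 10.95
position: [0.6873, -0.0472, 0.1452]
tool_rot: [179.6, 0.1, 94.6]
wrist_force: [0.2, 0.1, 0.6]
width: 0.752
finger_force: 0.0
```

```bash
python3 - <<'E'
from h import *
p,d=manip.camera("wrist");cv2.imwrite("pics/w3.png",p)
go(513.7,143.5,120,162.5)
E
```

```text
at [686.1 -47.  143. ] 94.6 | n 7 row [ 0.0385 -0.0057  0.0033] wz -9.7
```

View pics/w3.png

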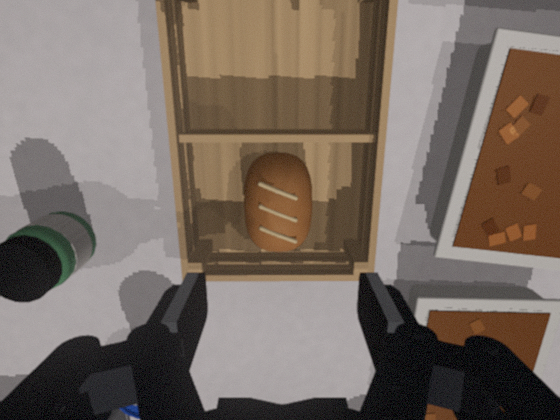

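Roll_b lies flat in its bay at (278,205), clear of the walls. Next is roll_a.

Call:
{"fn": "carry_out", "kwargs": {
  "commands": [
    [[0.0385,-0.0057,0.0033,0,0,-9.7],[0.0385,-0.0057,0.0033,0,0,-9.7],[0.0385,-0.0057,0.0033,0,0,-9.7],[0.0385,-0.0057,0.0033,0,0,-9.7],[0.0385,-0.0057,0.0033,0,0,-9.7],[0.0385,-0.0057,0.0033,0,0,-9.7],[0.0385,-0.0057,0.0033,0,0,-9.7],[0,0,0,0,0,0],[0,0,0,0,0,0]]
  ],
  "gripper": 1
}}

```text
time: 12.12
position: [0.5126, 0.1439, 0.1175]
tool_rot: [-180.0, -0.0, 162.4]
wrist_force: [0.6, -0.2, 0.5]
width: 0.998
finger_force: 0.0
```

```bash
python3 -c "
from h import *
go(513.7,143.5,7,162.5,1)"
```

```text
at [512.6 143.9 117.5] 162.4 | n 1 row [-0.0011 -0.      0.1105] wz -0.08
```

Call:
{"fn": "carry_out", "kwargs": {
  "commands": [
    [[-0.0011,0,0.03,0,0,0],[0,0,0.03,0,0,0],[0,0,0.025,0,0,0],[0,0,0.015,0,0,0],[0,0,0.0075,0,0,0],[0,0,0.003,0,0,0],[0,0,0,0,0,0]]
  ]
}}

```text
time: 13.0
position: [0.5143, 0.1437, 0.008]
tool_rot: [180.0, 0.1, 162.5]
wrist_force: [-0.6, -0.1, -0.9]
width: 0.999
finger_force: 0.0
```

Call:
{"fn": "carry_out", "kwargs": {
  "commands": [
    [[0,0,0,0,0,0],[0,0,0,0,0,0],[0,0,0,0,0,0],[0,0,0,0,0,0],[0,0,0,0,0,0],[0,0,0,0,0,0],[0,0,0,0,0,0],[0,0,0,0,0,0]]
  ],
  "gripper": -1,
  "grip_force": 30
}}

```text
time: 14.0
position: [0.5142, 0.1438, 0.0081]
tool_rot: [180.0, 0.1, 162.5]
wrist_force: [-0.3, -0.3, 6.1]
width: 0.577
finger_force: 32.2
```

Call:
{"fn": "carry_out", "kwargs": {
  "commands": [
    [[0,0,-0.015,0,0,0],[0,0,-0.025,0,0,0],[0,0,-0.03,0,0,0],[0,0,-0.03,0,0,0],[0,0,-0.03,0,0,0],[0,0,0,0,0,0]]
  ]
}}

```text
time: 14.75
position: [0.5155, 0.144, 0.1403]
tool_rot: [179.9, 0.3, 162.5]
wrist_force: [-0.1, 0.4, -0.8]
width: 0.579
finger_force: 31.5
```

```bash
python3 -c "
from h import *
go(676,54,135,94.6)"
```

```text
at [515.5 144.  140.3] 162.5 | n 7 row [-0.0266  0.0083  0.0008] wz 9.7
```

Call:
{"fn": "carry_out", "kwargs": {
  "commands": [
    [[-0.0266,0.0083,0.0008,0,0,9.7],[-0.0266,0.0083,0.0008,0,0,9.7],[-0.0266,0.0083,0.0008,0,0,9.7],[-0.0266,0.0083,0.0008,0,0,9.7],[-0.0266,0.0083,0.0008,0,0,9.7],[-0.0266,0.0083,0.0008,0,0,9.7],[-0.0266,0.0083,0.0008,0,0,9.7],[0,0,0,0,0,0],[0,0,0,0,0,0]]
  ]
}}

```text
time: 15.88
position: [0.673, 0.054, 0.1307]
tool_rot: [-179.9, -0.0, 94.6]
wrist_force: [-0.1, -0.4, -0.0]
width: 0.581
finger_force: 31.5
```

```bash
python3 -c "
from h import *
go(676,54,13.2,94.6,1)"
```

```text
at [673.   54.  130.7] 94.6 | n 1 row [-0.0002  0.0029  0.1175] wz 0.05
```

Call:
{"fn": "carry_out", "kwargs": {
  "commands": [
    [[0,0.0023,0.02,0,0,0],[0,0,0.03,0,0,0],[0,0,0.03,0,0,0],[0,0,0.02,0,0,0],[0,0,0.01,0,0,0],[0,0,0.005,0,0,0],[0,0,0,0,0,0],[0,0,0,0,0,0]]
  ]
}}

```text
time: 16.88
position: [0.6772, 0.0538, 0.018]
tool_rot: [179.9, 0.0, 94.6]
wrist_force: [-0.6, 0.1, -0.6]
width: 0.583
finger_force: 31.5
```

Call:
{"fn": "carry_out", "kwargs": {
  "commands": [
    [[0,0,0.003,0,0,0],[0,0,0.0016,0,0,0],[0,0,0,0,0,0],[0,0,0,0,0,0]]
  ]
}}

```text
time: 17.38
position: [0.6768, 0.0537, 0.0132]
tool_rot: [179.9, 0.0, 94.6]
wrist_force: [-0.9, 0.1, 5.1]
width: 0.582
finger_force: 32.2
```

Call:
{"fn": "carry_out", "kwargs": {
  "commands": [
    [[0,0,0,0,0,0],[0,0,0,0,0,0],[0,0,0,0,0,0],[0,0,0,0,0,0],[0,0,-0.01,0,0,0],[0,0,-0.03,0,0,0],[0,0,-0.03,0,0,0],[0,0,-0.03,0,0,0],[0,0,-0.03,0,0,0],[0,0,0,0,0,0]]
  ],
  "gripper": 0.5
}}

```text
time: 18.62
position: [0.6788, 0.0537, 0.1464]
tool_rot: [179.6, 0.0, 94.6]
wrist_force: [1.2, -0.1, -0.0]
width: 0.749
finger_force: 0.0
```

```bash
python3 - <<'E'
from h import *
p,d=manip.camera("wrist");cv2.imwrite("pics/w4.png",p)
go(430,73,140,86)
E
```

```text
at [677.6  53.7 144.2] 94.6 | n 6 row [ 0.0039 -0.0413  0.0007] wz 1.43
```

View pics/w4.png

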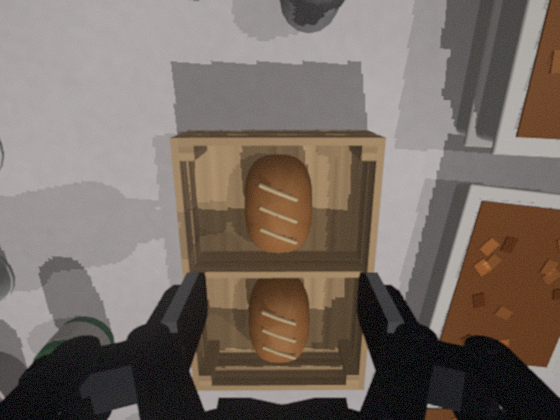

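Both rolls lie flat in separate bays, at (278,205) and (278,318). Tins next.

Call:
{"fn": "carry_out", "kwargs": {
  "commands": [
    [[0.0039,-0.0413,0.0007,0,0,1.43],[0.0039,-0.0413,0.0007,0,0,1.43],[0.0039,-0.0413,0.0007,0,0,1.43],[0.0039,-0.0413,0.0007,0,0,1.43],[0.0039,-0.0413,0.0007,0,0,1.43],[0.0039,-0.0413,0.0007,0,0,1.43],[0,0,0,0,0,0],[0,0,0,0,0,0]]
  ],
  "gripper": 1
}}

```text
time: 19.68
position: [0.4286, 0.0728, 0.1377]
tool_rot: [180.0, 0.0, 86.0]
wrist_force: [0.6, 0.0, -0.1]
width: 1.004
finger_force: 0.0
```

```bash
python3 -c "
from h import *
go(431,73,15,86.1,1)"
```

```text
at [428.6  72.8 137.7] 86.0 | n 1 row [0.0003 0.0024 0.1227] wz -0.1
```

Call:
{"fn": "carry_out", "kwargs": {
  "commands": [
    [[0,0.002,0.03,0,0,0],[0,0,0.035,0,0,0],[0,0,0.03,0,0,0],[0,0,0.018,0,0,0],[0,0,0.008,0,0,0],[0,0,0.002,0,0,0],[0,0,0,0,0,0]]
  ]
}}

```text
time: 20.55
position: [0.4314, 0.0727, 0.0156]
tool_rot: [179.9, -0.0, 86.0]
wrist_force: [-0.1, 0.7, 0.1]
width: 1.001
finger_force: 0.0
```

Call:
{"fn": "carry_out", "kwargs": {
  "commands": [
    [[0,0,0,0,0,0],[0,0,0,0,0,0],[0,0,0,0,0,0],[0,0,0,0,0,0],[0,0,0,0,0,0],[0,0,0,0,0,0],[0,0,0,0,0,0],[0,0,0,0,0,0]]
  ],
  "gripper": -1,
  "grip_force": 40
}}

```text
time: 21.55
position: [0.4311, 0.0727, 0.0159]
tool_rot: [179.9, -0.0, 86.0]
wrist_force: [0.0, 0.1, 5.6]
width: 0.65
finger_force: 42.1
```

Call:
{"fn": "carry_out", "kwargs": {
  "commands": [
    [[0,0,-0.015,0,0,0],[0,0,-0.025,0,0,0],[0,0,-0.03,0,0,0],[0,0,-0.03,0,0,0],[0,0,-0.03,0,0,0],[0,0,0,0,0,0]]
  ]
}}

```text
time: 22.3
position: [0.4324, 0.0728, 0.1471]
tool_rot: [179.7, -0.0, 86.0]
wrist_force: [0.3, -0.3, -0.9]
width: 0.64
finger_force: 42.6
```

```bash
python3 -c "
from h import *
go(486,430,150,86.1,11)"
```

```text
at [432.4  72.8 147.1] 86.0 | n 11 row [ 0.0327  0.0026 -0.0003] wz -0.01
```

Call:
{"fn": "carry_out", "kwargs": {
  "commands": [
    [[0.0327,0.0026,-0.0003,0,0,0],[0.0327,0.0026,-0.0003,0,0,0],[0.0327,0.0026,-0.0003,0,0,0],[0.0327,0.0026,-0.0003,0,0,0],[0.0327,0.0026,-0.0003,0,0,0],[0.0327,0.0026,-0.0003,0,0,0],[0.0327,0.0026,-0.0003,0,0,0],[0.0327,0.0026,-0.0003,0,0,0],[0.0327,0.0026,-0.0003,0,0,0],[0.0327,0.0026,-0.0003,0,0,0],[0.0327,0.0026,-0.0003,0,0,0],[0,0,0,0,0,0],[0,0,0,0,0,0]]
  ]
}}

```text
time: 23.92
position: [0.4833, 0.4286, 0.1467]
tool_rot: [-179.9, 0.1, 86.0]
wrist_force: [-1.1, -0.0, -0.7]
width: 0.642
finger_force: 42.7
```

```bash
python3 - <<'E'
from h import *
cal=manip.get_calibration("wrist");p,d=manip.camera("wrist");cv2.imwrite("pics/w5.png",p)
W=cloud("wrist",d,cal);z=W[...,2];m=(z>.045)&(z<.075)&(d>0)&(W[...,1]>.25)&(W[...,1]<.5)&(W[...,0]>.4)&(W[...,0]<.57)
print(rect(W,m))
go(486,430,21,86.1,1)
E
```

```text
(array([482. , 380.9]), array([204.3, 140.2]), 86.2)
at [483.5 428.4 147.2] 86.0 | n 1 row [0.0018 0.0024 0.1262] wz -0.14
```

View pics/w5.png

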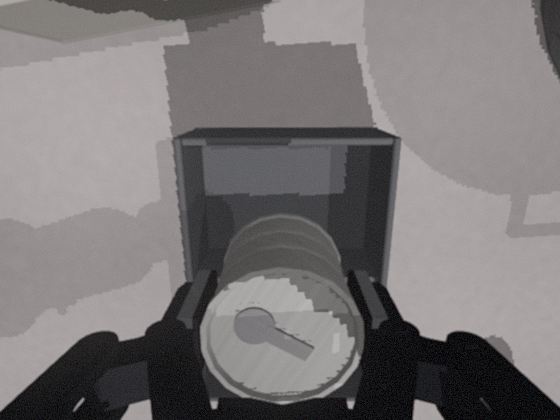

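The tin is held upright over the far bay, with the bin rim between columns 180 and 395. The bin centre measures (482,381), as assumed. Lowering.

Call:
{"fn": "carry_out", "kwargs": {
  "commands": [
    [[0.002,0.001,0.03,0,0,0],[0,0,0.03,0,0,0],[0,0,0.03,0,0,0],[0,0,0.02,0,0,0],[0,0,0.008,0,0,0],[0,0,0.004,0,0,0],[0,0,0,0,0,0],[0,0,0,0,0,0]]
  ]
}}

```text
time: 24.98
position: [0.4859, 0.4319, 0.0274]
tool_rot: [179.9, -0.1, 86.0]
wrist_force: [-0.2, 0.1, -0.9]
width: 0.645
finger_force: 42.7
```

Call:
{"fn": "carry_out", "kwargs": {
  "commands": [
    [[0,0,0.003,0,0,0],[0,0,0.002,0,0,0],[0,0,0.001,0,0,0],[0,0,0,0,0,0],[0,0,0,0,0,0]]
  ]
}}

```text
time: 25.6
position: [0.4852, 0.4315, 0.021]
tool_rot: [180.0, -0.0, 86.0]
wrist_force: [-2.3, -1.2, 5.4]
width: 0.644
finger_force: 43.0
```

Call:
{"fn": "carry_out", "kwargs": {
  "commands": [
    [[0,0,0,0,0,0],[0,0,0,0,0,0],[0,0,0,0,0,0],[0,0,0,0,0,0],[0,0,-0.01,0,0,0],[0,0,-0.03,0,0,0],[0,0,-0.03,0,0,0],[0,0,-0.03,0,0,0],[0,0,-0.03,0,0,0],[0,0,0,0,0,0]]
  ],
  "gripper": 0.6
}}

```text
time: 26.85
position: [0.4872, 0.4329, 0.1543]
tool_rot: [179.7, -0.3, 86.0]
wrist_force: [-0.4, 0.6, 0.6]
width: 0.803
finger_force: 0.0
```

```bash
python3 - <<'E'
from h import *
p,d=manip.camera("wrist");cv2.imwrite("pics/w6.png",p)
go(424,-39,140,86.1,12)
E
```

```text
at [486.2 432.2 152.1] 86.0 | n 12 row [-0.0395 -0.0025  0.001 ] wz -0.01
```

View pics/w6.png

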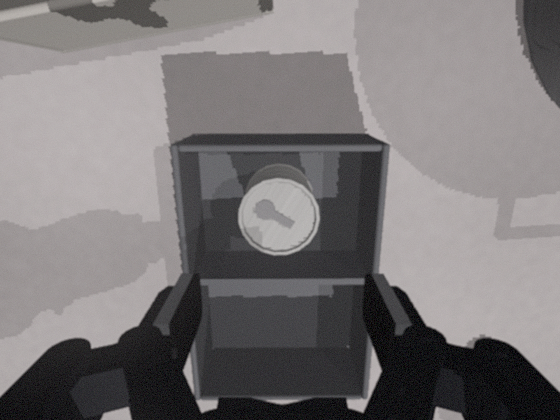

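Tin_a stands upright in the far bay at (278,215). Next is tin_b.

Call:
{"fn": "carry_out", "kwargs": {
  "commands": [
    [[-0.0395,-0.0025,0.001,0,0,0],[-0.0395,-0.0025,0.001,0,0,0],[-0.0395,-0.0025,0.001,0,0,0],[-0.0395,-0.0025,0.001,0,0,0],[-0.0395,-0.0025,0.001,0,0,0],[-0.0395,-0.0025,0.001,0,0,0],[-0.0395,-0.0025,0.001,0,0,0],[-0.0395,-0.0025,0.001,0,0,0],[-0.0395,-0.0025,0.001,0,0,0],[-0.0395,-0.0025,0.001,0,0,0],[-0.0395,-0.0025,0.001,0,0,0],[-0.0395,-0.0025,0.001,0,0,0],[0,0,0,0,0,0],[0,0,0,0,0,0]]
  ],
  "gripper": 1
}}

```text
time: 28.65
position: [0.4214, -0.0388, 0.1377]
tool_rot: [-179.9, -0.0, 86.0]
wrist_force: [0.7, 1.0, -0.4]
width: 0.997
finger_force: 0.0
```

```bash
python3 -c "
from h import *
go(424,-38.5,15,86.1,1)"
```

```text
at [421.4 -38.8 137.7] 86.0 | n 1 row [0.0005 0.0025 0.1227] wz -0.13
```

Call:
{"fn": "carry_out", "kwargs": {
  "commands": [
    [[0,0.002,0.03,0,0,0],[0,0,0.035,0,0,0],[0,0,0.03,0,0,0],[0,0,0.018,0,0,0],[0,0,0.008,0,0,0],[0,0,0.002,0,0,0],[0,0,0,0,0,0]]
  ]
}}

```text
time: 29.52
position: [0.4248, -0.0393, 0.0159]
tool_rot: [179.9, 0.0, 86.0]
wrist_force: [-0.4, 0.1, -0.5]
width: 1.002
finger_force: 0.0
```

Call:
{"fn": "carry_out", "kwargs": {
  "commands": [
    [[0,0,0,0,0,0],[0,0,0,0,0,0],[0,0,0,0,0,0],[0,0,0,0,0,0],[0,0,0,0,0,0],[0,0,0,0,0,0],[0,0,0,0,0,0],[0,0,0,0,0,0]]
  ],
  "gripper": -1,
  "grip_force": 40
}}

```text
time: 30.52
position: [0.4247, -0.0396, 0.0161]
tool_rot: [179.9, 0.0, 86.0]
wrist_force: [-0.6, 0.3, 6.4]
width: 0.646
finger_force: 41.8
```

Call:
{"fn": "carry_out", "kwargs": {
  "commands": [
    [[0,0,-0.015,0,0,0],[0,0,-0.025,0,0,0],[0,0,-0.03,0,0,0],[0,0,-0.03,0,0,0],[0,0,-0.03,0,0,0],[0,0,0,0,0,0]]
  ]
}}

```text
time: 31.28
position: [0.4261, -0.0399, 0.1473]
tool_rot: [179.7, 0.1, 86.0]
wrist_force: [1.3, -0.4, -2.2]
width: 0.646
finger_force: 42.8
```

```bash
python3 -c "
from h import *
go(479,331,150,86.1,11)"
```

```text
at [426.1 -39.9 147.3] 86.0 | n 11 row [ 0.034   0.0025 -0.0002] wz -0.01
```

Call:
{"fn": "carry_out", "kwargs": {
  "commands": [
    [[0.034,0.0026,0,0,0,0],[0.034,0.0026,0,0,0,0],[0.034,0.0026,0,0,0,0],[0.034,0.0026,0,0,0,0],[0.034,0.0026,0,0,0,0],[0.034,0.0026,0,0,0,0],[0.034,0.0026,0,0,0,0],[0.034,0.0026,0,0,0,0],[0.034,0.0026,0,0,0,0],[0.034,0.0026,0,0,0,0],[0.034,0.0026,0,0,0,0],[0,0,0,0,0,0],[0,0,0,0,0,0]]
  ]
}}

```text
time: 32.9
position: [0.4779, 0.3308, 0.1439]
tool_rot: [-179.9, 0.1, 86.0]
wrist_force: [0.3, -0.2, -2.7]
width: 0.648
finger_force: 42.8
```

```bash
python3 -c "
from h import *
go(479,331,21,86.1,1)"
```

```text
at [477.9 330.8 143.9] 86.0 | n 1 row [0.0003 0.0011 0.1229] wz -0.11
```

Call:
{"fn": "carry_out", "kwargs": {
  "commands": [
    [[0,0,0.03,0,0,0],[0,0,0.03,0,0,0],[0,0,0.03,0,0,0],[0,0,0.018,0,0,0],[0,0,0.008,0,0,0],[0,0,0.002,0,0,0],[0,0,0,0,0,0],[0,0,0,0,0,0]]
  ]
}}

```text
time: 33.9
position: [0.4796, 0.332, 0.0283]
tool_rot: [179.9, -0.0, 86.0]
wrist_force: [0.0, 0.8, -1.5]
width: 0.646
finger_force: 42.8
```

Call:
{"fn": "carry_out", "kwargs": {
  "commands": [
    [[0,0,0.003,0,0,0],[0,0,0.003,0,0,0],[0,0,0.001,0,0,0],[0,0,0,0,0,0],[0,0,0,0,0,0]]
  ]
}}

```text
time: 34.52
position: [0.479, 0.3318, 0.0212]
tool_rot: [180.0, -0.0, 86.0]
wrist_force: [-2.1, -1.3, 5.7]
width: 0.649
finger_force: 43.4
```

Call:
{"fn": "carry_out", "kwargs": {
  "commands": [
    [[0,0,0,0,0,0],[0,0,0,0,0,0],[0,0,0,0,0,0],[0,0,0,0,0,0],[0,0,-0.01,0,0,0],[0,0,-0.03,0,0,0],[0,0,-0.03,0,0,0],[0,0,-0.03,0,0,0],[0,0,-0.03,0,0,0],[0,0,0,0,0,0]]
  ],
  "gripper": 0.6
}}

```text
time: 35.78
position: [0.481, 0.3328, 0.1538]
tool_rot: [179.7, -0.2, 86.0]
wrist_force: [0.2, 0.2, 0.4]
width: 0.796
finger_force: 0.0
```

```bash
python3 - <<'E'
from h import *
p,d=manip.camera("wrist");cv2.imwrite("pics/w7.png",p)
go(508,-97,150,96.6,12)
E
```

```text
at [479.9 332.2 151.9] 86.0 | n 12 row [-0.0358  0.0018  0.0002] wz -0.88
```

View pics/w7.png

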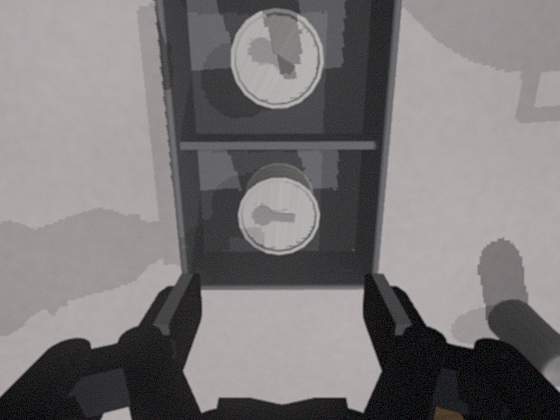

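Both tins stand upright in the bin, at (278,58) and (278,215). Next is the jar. I'll keep yaw 86 so the near finger stays clear of the ramekin.

```bash
python3 -c "
from h import *
go(508,-97,150,86,11)"
```

```text
at [479.9 332.2 151.9] 86.0 | n 11 row [-0.0387  0.0053  0.0002] wz -0.0
```

Call:
{"fn": "carry_out", "kwargs": {
  "commands": [
    [[-0.0387,0.0053,0,0,0,0],[-0.0387,0.0053,0,0,0,0],[-0.0387,0.0053,0,0,0,0],[-0.0387,0.0053,0,0,0,0],[-0.0387,0.0053,0,0,0,0],[-0.0387,0.0053,0,0,0,0],[-0.0387,0.0053,0,0,0,0],[-0.0387,0.0053,0,0,0,0],[-0.0387,0.0053,0,0,0,0],[-0.0387,0.0053,0,0,0,0],[-0.0387,0.0053,0,0,0,0],[0,0,0,0,0,0],[0,0,0,0,0,0]]
  ],
  "gripper": 1
}}

```text
time: 37.45
position: [0.5063, -0.0965, 0.1494]
tool_rot: [-179.9, -0.1, 86.0]
wrist_force: [0.5, 0.5, -0.5]
width: 0.996
finger_force: 0.0
```

```bash
python3 -c "
from h import *
go(508.5,-97,11,86,1)"
```

```text
at [506.3 -96.5 149.4] 86.0 | n 1 row [-0.0003  0.0022  0.1384] wz -0.02
```

Call:
{"fn": "carry_out", "kwargs": {
  "commands": [
    [[0,0.0015,0.03,0,0,0],[0,0,0.035,0,0,0],[0,0,0.035,0,0,0],[0,0,0.022,0,0,0],[0,0,0.012,0,0,0],[0,0,0.005,0,0,0],[0,0,0,0,0,0]]
  ]
}}

```text
time: 38.33
position: [0.5091, -0.097, 0.0118]
tool_rot: [180.0, 0.0, 86.0]
wrist_force: [-0.2, -0.0, 0.6]
width: 0.998
finger_force: 0.0
```

Call:
{"fn": "carry_out", "kwargs": {
  "commands": [
    [[0,0,0,0,0,0],[0,0,0,0,0,0],[0,0,0,0,0,0],[0,0,0,0,0,0],[0,0,0,0,0,0],[0,0,0,0,0,0],[0,0,0,0,0,0],[0,0,0,0,0,0]]
  ],
  "gripper": -1,
  "grip_force": 40
}}

```text
time: 39.33
position: [0.5095, -0.0975, 0.0124]
tool_rot: [179.9, 0.0, 86.0]
wrist_force: [-0.2, 0.4, 5.4]
width: 0.576
finger_force: 41.3
```

Call:
{"fn": "carry_out", "kwargs": {
  "commands": [
    [[0,0,-0.015,0,0,0],[0,0,-0.025,0,0,0],[0,0,-0.03,0,0,0],[0,0,-0.03,0,0,0],[0,0,-0.03,0,0,0],[0,0,0,0,0,0]]
  ]
}}

```text
time: 40.08
position: [0.5107, -0.0979, 0.1442]
tool_rot: [179.7, 0.1, 86.0]
wrist_force: [0.1, 0.4, -1.0]
width: 0.575
finger_force: 41.9
```

```bash
python3 -c "
from h import *
go(486,-326,145,96.6,7)"
```

```text
at [510.7 -97.9 144.2] 86.0 | n 7 row [-0.0326 -0.0038 -0.0001] wz -1.52
```

Call:
{"fn": "carry_out", "kwargs": {
  "commands": [
    [[-0.0326,-0.0038,0,0,0,-1.52],[-0.0326,-0.0038,0,0,0,-1.52],[-0.0326,-0.0038,0,0,0,-1.52],[-0.0326,-0.0038,0,0,0,-1.52],[-0.0326,-0.0038,0,0,0,-1.52],[-0.0326,-0.0038,0,0,0,-1.52],[-0.0326,-0.0038,0,0,0,-1.52],[0,0,0,0,0,0],[0,0,0,0,0,0]]
  ]
}}

```text
time: 41.2
position: [0.4836, -0.3244, 0.1401]
tool_rot: [-179.9, -0.1, 96.6]
wrist_force: [-0.0, 0.5, -1.3]
width: 0.571
finger_force: 41.8
```

```bash
python3 - <<'E'
from h import *
cal=manip.get_calibration("wrist");p,d=manip.camera("wrist");cv2.imwrite("pics/w8.png",p)
W=cloud("wrist",d,cal);z=W[...,2];m=(z>.012)&(z<.04)&(d>0)&(W[...,1]<-.24)&(W[...,1]>-.5)&(W[...,0]>.4)&(W[...,0]<.58)
print(rect(W,m))
go(486,-326,17.5,96.6,1)
E
```

```text
(array([ 490.1, -373. ]), array([140.3, 199.4]), 6.5)
at [ 483.7 -324.1  140.4] 96.7 | n 1 row [-0.0022  0.002   0.1229] wz 0.05
```

View pics/w8.png

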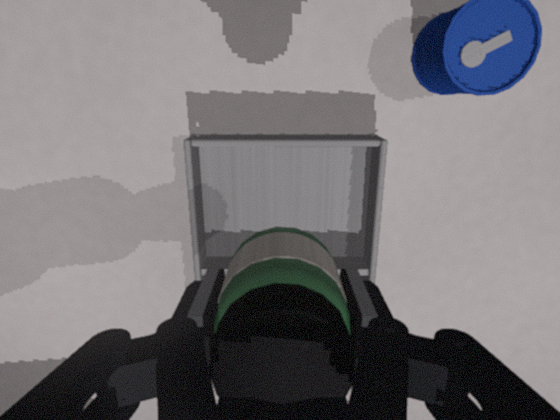

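The jar is over the near tray bay, with tray walls at columns 190 and 380 and the cross wall at row 270. The blue tin at (480,50) is well clear. Lowering.

Call:
{"fn": "carry_out", "kwargs": {
  "commands": [
    [[-0.001,0.001,0.03,0,0,0],[0,0,0.03,0,0,0],[0,0,0.03,0,0,0],[0,0,0.018,0,0,0],[0,0,0.008,0,0,0],[0,0,0.002,0,0,0],[0,0,0,0,0,0],[0,0,0,0,0,0]]
  ]
}}

```text
time: 42.25
position: [0.4861, -0.3267, 0.0244]
tool_rot: [179.9, 0.1, 96.6]
wrist_force: [-0.2, -0.4, -1.0]
width: 0.571
finger_force: 41.8
```

Call:
{"fn": "carry_out", "kwargs": {
  "commands": [
    [[0,0,0.003,0,0,0],[0,0,0.003,0,0,0],[0,0,0.001,0,0,0],[0,0,0,0,0,0],[0,0,0,0,0,0]]
  ]
}}

```text
time: 42.88
position: [0.4856, -0.3264, 0.0173]
tool_rot: [180.0, 0.0, 96.6]
wrist_force: [-2.1, 1.7, 5.6]
width: 0.575
finger_force: 42.7
```

Call:
{"fn": "carry_out", "kwargs": {
  "commands": [
    [[0,0,0,0,0,0],[0,0,0,0,0,0],[0,0,0,0,0,0],[0,0,0,0,0,0],[0,0,-0.01,0,0,0],[0,0,-0.03,0,0,0],[0,0,-0.03,0,0,0],[0,0,-0.03,0,0,0],[0,0,-0.03,0,0,0],[0,0,0,0,0,0]]
  ],
  "gripper": 0.6
}}

```text
time: 44.12
position: [0.4873, -0.3277, 0.1499]
tool_rot: [179.7, 0.3, 96.6]
wrist_force: [0.2, -0.2, -0.0]
width: 0.796
finger_force: 0.0
```

```bash
python3 - <<'E'
from h import *
p,d=manip.camera("wrist");q,_=manip.camera("top");cv2.imwrite("pics/end.png",np.hstack([cv2.resize(p,(400,300)),cv2.resize(q,(400,300))]))
E
```

```text
(no output)
```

View pics/end.png

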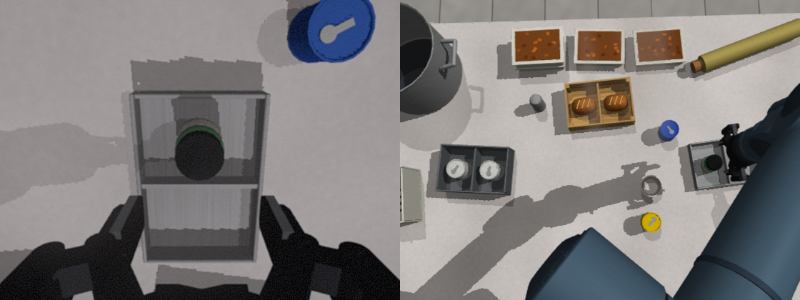

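The jar stands upright in the tray bay at (200,150) of the left half. The right half shows both rolls in the crate, both tins in the bin, and the ramekin and shaker where they were.

```bash
python3 -c "
from rig import manip
print(manip.job_done())"
```

```text
the job is handed in; nothing more can be done
None
```

The job is handed in after about 44 s of robot time: the final pictures show both rolls in the crate, both tins in the bin and the jar in the tray, each upright and released in its own bay, with the ramekin and salt shaker left where they stood.

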